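Put the radio service kit into its foam trays

TASK

Put the pliers, the screwdriver, the cutter and the radio battery pack away, each into the foam tray whose cut-out has its shape, so that every one lies flat on the floor of its own cut-out. Leave the roll of tape and the tub of screws where they are.

Things in the scene. Friction and masses are not known exactly. Their poses are not given: they have to be found in the camera images.
- pliers: Combination pliers, red grips, steel nose, lying flat, loose; 55 x 168 x 16 mm, about 0.24 kg. Origin: centre of the underside; y runs from the nose (-84 mm) to the grip ends (+84 mm), z up. 53 mm wide across x at the origin (y = -30 to +25 mm): a good place to grasp; the nose (y < -32 mm) is 22 mm wide.
- screwdriver: Screwdriver, yellow-orange fluted handle, thin steel blade, lying, loose; 26 x 168 x 26 mm, about 0.09 kg. Origin: centre of the outline at the underside; y runs from the blade tip (-84 mm) to the handle end (+84 mm), z up. Handle 26 mm wide and high, y = -10 to +84 mm (centre of mass near +30 mm: grasp there, across x).
- cutter: Dark grey snap-off cutter (utility knife) lying flat, loose; 22 x 163 x 18 mm (body 14 mm high, thumb button to 18 mm), about 0.08 kg. Origin: centre of the outline on the underside; y along its length, the blade end at -y, z up. Body 22 mm wide across x at the origin, a good place to grasp.
- battery_pack: Flat black rectangular radio battery pack with a pale label, lying flat, loose; 78 (x) x 52 (y) x 20 (z) mm, about 0.16 kg. Origin: centre of the underside. Grasp across its 52 mm width (along its y). It lies in the open among the other three tools; the similar dark devices by the laptop and work light, behind the orange case, are fixed and not meant.
- pliers_tray: Tray for the pliers: foam slab 90 (x) x 190 (y) x 10 mm, fixed, dark top, blue cut-out, floor 4 mm up. Origin: centre of underside. Cut-out: 70 mm wide from y = -38 to +90 mm (grips), 38 mm wide from y = -90 to -38 mm (nose). A 40 mm finger gap, as deep but dark, crosses it at y = 0 mm. The pliers fit with 7 mm to spare, origin over the tray's origin, their y along its y, nose in the narrow end.
- screwdriver_tray: Tray for the screwdriver: foam slab 90 (x) x 190 (y) x 10 mm, fixed, dark top, blue cut-out, floor 4 mm up. Origin: centre of underside. Cut-out: 40 mm wide from y = -18 to +90 mm (handle), 20 mm wide from y = -90 to -18 mm (blade). A 40 mm finger gap, as deep but dark, crosses it at y = 30 mm. Fits with 7 mm to spare, origin over the tray's, y along its y, blade in the narrow end.
- cutter_tray: Tray for the cutter: foam slab 90 (x) x 190 (y) x 10 mm, fixed, dark top, blue cut-out, floor 4 mm up. Origin: centre of underside. Cut-out: one plain parallel-sided slot, 36 mm wide, y = -88.5 to +88.5 mm. A 40 mm finger gap, as deep but dark, crosses it at y = 0 mm. The cutter fits with 7 mm to spare, origin over the tray's origin, its length along the tray's y, either way round.
- battery_tray: Tray for the battery pack: foam slab 90 (x) x 190 (y) x 10 mm, fixed, dark top, blue cut-out, floor 4 mm up. Origin: centre of underside. Cut-out: a short rectangle, 66 mm (x) by 92 mm (y), in the middle. A 40 mm finger gap, as deep but dark, crosses it at y = 0 mm. The pack fits with 7 mm to spare, origin over the tray's origin, its long side (its x) along the tray's y, either way round.
- tape_roll: Bystander: grey roll of tape lying flat at the back of the work, loose, 103 mm across, 48 mm high. Origin: centre of the underside. Leave it alone. Right of it (-y) and behind the trays stands a fixed black crate, 135 mm high, its front at about x = 0.64 m, from y = 0.01 m to the right: carry things clear of it.
- screw_tub: Bystander: small round pale open tub of screws standing at the back of the work, loose, 65 mm across, 46 mm high. Origin: centre of the underside. Leave it alone.
There are look-alikes about, which are no part of the job. Of the things that look like the battery_pack, the larger one is meant.

How it is judged:
At the end, for the whole second after the job is handed in: Each of the four things lies released and at rest in its own tray's cut-out: origin within 15 mm of the tray's origin in plan, length within 0.25 rad of the cut-out's, underside within 2.5 mm of the cut-out's floor, tilted less than 0.06 rad; tape roll and tub within 30 mm of where they stood (horizontal distance between pliers and pliers_tray below 0.015 m and z of pliers in the frame of pliers_tray between 0.001 and 0.0065 m and angle between each of pliers, screwdriver, cutter, battery_pack's own z axis and vertical below 0.06 rad and angle between the y axis of pliers and the y axis of pliers_tray, either way round below 0.25 rad and linear speed of each of pliers, screwdriver, cutter, battery_pack below 0.02 m/s and angular speed of each of pliers, screwdriver, cutter, battery_pack below 0.2 rad/s and horizontal distance between screwdriver and screwdriver_tray below 0.015 m and z of screwdriver in the frame of screwdriver_tray between 0.001 and 0.0065 m and angle between the y axis of screwdriver and the y axis of screwdriver_tray, either way round below 0.25 rad and horizontal distance between cutter and cutter_tray below 0.015 m and z of cutter in the frame of cutter_tray between 0.001 and 0.0065 m and angle between the y axis of cutter and the y axis of cutter_tray, either way round below 0.25 rad and horizontal distance between battery_pack and battery_tray below 0.015 m and z of battery_pack in the frame of battery_tray between 0.001 and 0.0065 m and angle between the x axis of battery_pack and the y axis of battery_tray, either way round below 0.25 rad and distance of each of tape_roll, screw_tub from where it was at the start of the episode below 0.03 m); the robot touches nothing.
It fails at once if a bystander (tape roll or screw tub) is pushed away or tipped over (distance of any of tape_roll, screw_tub from where it was at the start of the episode above 0.03 m or angle between any of tape_roll, screw_tub's own z axis and vertical above 0.5 rad).
It also fails if it takes over 115 s, if anything falls off the work surface, if the arm or the gripper's body presses on something with over 40 N, if the wrist force passes 120 N, or if a joint passes its speed limit or range.

ROBOT

A 6-joint arm with a two-finger parallel gripper is mounted at the origin on a cart in front of the work surface, level with it; the furniture and walls round the work are solid. World frame = base frame: x ahead of the robot, y to its left, z up, the work surface at z = 0. Lengths are in m, angles in rad, forces in N, time in s.
With the tool pointing down it reaches from about 0.35 to 0.725 m from the base axis. Payload 6 kg.
Tool frame: the origin (TCP) lies at the centre of the arm's flange, where the gripper is bolted on; the fingertips stand 173 mm ahead of it and the grasp point (between the pads) lies 155 mm ahead of it (manip.tcp_to_grasp is the z of the grasp point in the tool frame, in m); z points along the fingers, y is the line along which they close (so a half turn about z gives the same grasp; the last joint's range is limited). The gripper opens to 85 mm and grips with 20 to 120 N. Pads are 22 mm wide; open, the fingers measure 114 mm over their backs; the gripper's body (76 mm by 85 mm) begins 54 mm behind the grasp point. The pads swing forward as they close: fully open they stand 13 mm farther back than shut.
Start: joints at [1.65, 0.04, 0.085, 0, -1.615, -0.334], TCP at [0.151, 0.581, 0.405] pointing down, gripper open.
Joint ranges: [-2.56, 2.56], [-1.29, 2.01], [-1.08, 1.49], [-3.29, 1.98], [-2.81, -0.18], [-2.99, 2.99]. Speed limits (rad/s): [2.57, 2.57, 3.01, 3.14, 3.14, 3.14].

INTERFACE

Orientations are given as a rotation vector (axis times angle).
In Python, from plant import manip gives the robot as it stands.
- The arm moves only by the shell command python3 -m inch 'ROWS' [FORCE]. ROWS is a JSON object of lists of equal length, an entry for each row: "translation": the shift along the tool's x, y, z in m, a list of three; "turn": the turn, a rotation vector about the tool's x, y, z in rad, a list of three; "hand": the finger opening in m, from 0 to 0.0854. A call has 1 to 20 rows; each row shifts and turns the commanded pose from where the row before left it, along the tool's axes as they then stand; what a row does not reach is not made up. A row lasts 1/12 s, in which the tool goes at most 41.7 mm and 7.16 degrees, less where a joint would pass 70% of its speed; a pose out of reach is approached as far as the arm can. A call is refused whole if a number of a shift passes 0.0417 or a number of a turn 0.125, either way. A call with a gripper value outside its range is refused whole. The fingers move at their own pace and stop on an object; FORCE is the grip in N (left out, the last holds). Time passes only in rows, so rows that do not move let the fingers close. It gives the time, the measured TCP pose, the force, the opening and the grip force at its end, in the units of the state.
- manip.sense(): the state, without advancing time (a new reading comes with each control period).
- manip.grab_frame(name): name is "scene" or "top" or "wrist"; returns (picture, depth): 400x640x3 uint8, red, green, blue; 400x640 float32, m along the optical axis (not along the pixel's ray), 0 where there is no reading.
- manip.get_calibration(name): a dict with "intrinsics" (3x3 intrinsics, pixels), "extrinsics" (4x4, takes a point from world to camera coordinates). Camera axes: x right, y up, looking along -z (the intrinsics and any distortion apply to the point x, -y, -z); pixel columns grow to the right and rows downward; lengths in m; the calibration is good to about 2 mm. A picture is of the moment at which its call begins: read the wrist's pose just before it. get_calibration takes no time and is no camera call; for the wrist camera it gives the pose at the moment of the call.
- manip.hand_in(): hands the job in; it is judged then, once.
The state is a dict: "time_s": time; "joint_pos": joint angles; "joint_velocities": joint speeds; "joint_torque": joint torques, N m; "ee_pos": TCP position; "tool_rot": TCP orientation; "force": force on the tool from outside, world axes, zero at the start; "wrist_torque": the same for the moment, N m; "gripper_width": finger opening in m; "grasp_force": force on a finger pad.
Only numpy, scipy, OpenCV 4.12 (cv2) and the standard library are available. Lean on these libraries where they do the work, as an engineer would, in place of code of your own. Each camera call takes 0.05 s, during which the arm holds its last target. There are 200 camera calls.

## Working session

There is one attempt and no reset: what is moved stays moved. The work goes in short steps, Python scripts to look and compute and a shell command to move; the robot and the scene stay as the last step left them, time stands still between calls to the robot, and variables do not carry over. Pictures are saved under pics/ and viewed, at most 14 in all, crops included, and the job is handed in when it is done.

```bash
mkdir -p pics; ls
python3 - <<'E'
from plant import manip
import cv2,numpy as np
s=manip.sense();print({k:np.round(v,3).tolist() for k,v in s.items()}, manip.tcp_to_grasp)
for n in("top","scene"):
    p,d=manip.grab_frame(n);np.savez(f"{n}0.npz",p=p,d=d)
    cv2.imwrite(f"pics/{n}0.png",p[:,:,::-1])
    c=manip.get_calibration(n);print(n,{k:np.round(v,3).tolist() for k,v in c.items()})
E
```

```text
pics
{'time_s': 0.0, 'joint_pos': [1.65, 0.041, 0.084, -0.0, -1.616, -0.334], 'joint_velocities': [-0.0, 0.0, 0.001, -0.002, -0.002, -0.0], 'joint_torque': [0.001, -36.82, 34.74, 6.932, -0.005, 0.0], 'ee_pos': [0.151, 0.581, 0.404], 'tool_rot': [3.114, -0.399, -0.0], 'force': [-0.532, 1.482, 0.322], 'wrist_torque': [0.044, 0.023, 0.053], 'grasp_force': 0.0, 'gripper_width': 0.085} 0.1547
top {'intrinsics': [[511.976, 0.0, 317.47], [0.0, 511.976, 198.815], [0.0, 0.0, 1.0]], 'extrinsics': [[-0.001, -1.0, -0.021, 0.124], [0.981, -0.005, 0.193, -0.581], [-0.193, -0.021, 0.981, -1.53], [0.0, 0.0, 0.0, 1.0]]}
scene {'intrinsics': [[366.846, 0.0, 319.319], [0.0, 366.846, 198.794], [0.0, 0.0, 1.0]], 'extrinsics': [[-0.658, -0.753, -0.013, 0.45], [0.505, -0.455, 0.733, -0.286], [-0.558, 0.476, 0.68, -0.68], [0.0, 0.0, 0.0, 1.0]]}
```

View pics/top0.png

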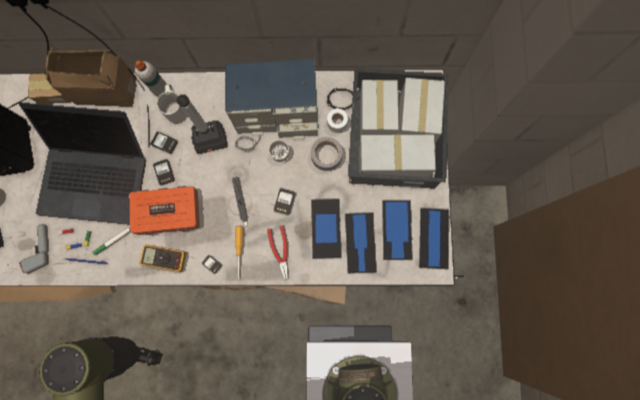

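View pics/scene0.png

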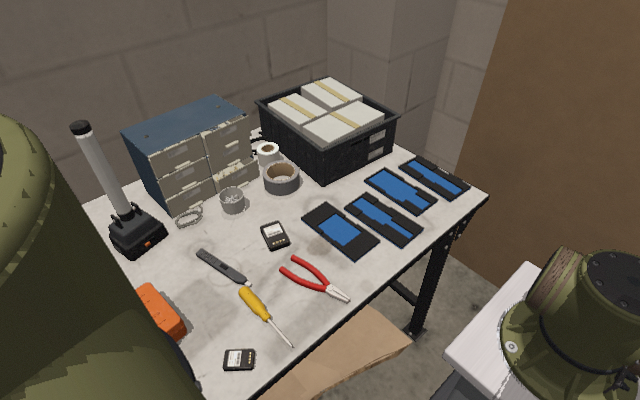

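Top view: the battery pack is at (285,201) and its smaller look-alike at (212,264). The cutter is at (240,200), the screwdriver at (239,252) and the pliers at (279,252). The trays, left to right, are battery (326,228), screwdriver (361,242), pliers (397,230) and cutter (433,238). Next I'll rectify the view to a metric plane.

```bash
cat > h.py <<'E'
import cv2,numpy as np
from plant import manip
def proj(n,P,c=None):
    c=c or manip.get_calibration(n);P=np.atleast_2d(P)
    q=(np.c_[P,np.ones(len(P))]@np.array(c["extrinsics"]).T)[:,:3]*[1,-1,-1]
    q=q@np.array(c["intrinsics"]).T;return q[:,:2]/q[:,2:]
def rect(n,p,z,x0,x1,y0,y1,s=1000,c=None):
    # rectified: row grows with -x, col grows with -y
    W,H=int((y1-y0)*s),int((x1-x0)*s)
    w=np.array([[x1,y1,z],[x1,y0,z],[x0,y0,z],[x0,y1,z]])
    M=cv2.getPerspectiveTransform(np.float32([[0,0],[W,0],[W,H],[0,H]]),proj(n,w,c).astype(np.float32))
    return cv2.warpPerspective(p,M,(W,H),flags=cv2.INTER_CUBIC|cv2.WARP_INVERSE_MAP)
E
python3 - <<'E'
from h import *
p=np.load("top0.npz")["p"]
r=rect("top",p,0.01,0.22,0.75,-0.35,0.45)
cv2.imwrite("pics/rect0.png",r[:,:,::-1])
hsv=cv2.cvtColor(r,cv2.COLOR_RGB2HSV)
for nm,lo,hi in(("blue",(100,120,60),(125,255,255)),("red",(0,150,80),(6,255,255)),("yellow",(12,130,120),(28,255,255)),("dark",(0,0,0),(180,255,75))):
    m=cv2.inRange(hsv,lo,hi)
    if nm=="dark": m|=cv2.inRange(hsv,(100,120,60),(125,255,255))
    for c in cv2.findContours(m,0,2)[0]:
        a=cv2.contourArea(c)
        if a>300:
            (u,v),(w,h),t=cv2.minAreaRect(c)
            print(nm,int(a),"x %.3f y %.3f"%(0.75-v/1000,0.45-u/1000),"size %.0f %.0f ang %.1f"%(w,h,t))
E
```

```text
blue 5157 x 0.451 y -0.011 size 179 39 ang 88.0
blue 5470 x 0.497 y 0.097 size 89 64 ang 88.8
blue 5921 x 0.464 y -0.242 size 36 176 ang 2.9
blue 10249 x 0.491 y -0.126 size 178 69 ang 90.0
red 1413 x 0.446 y 0.245 size 107 50 ang 76.3
yellow 1665 x 0.459 y 0.373 size 21 90 ang 0.0
dark 699 x 0.269 y -0.321 size 38 29 ang 26.6
dark 5157 x 0.451 y -0.011 size 179 39 ang 88.0
dark 4385 x 0.450 y 0.016 size 184 32 ang 87.5
dark 4446 x 0.452 y -0.041 size 34 185 ang 0.8
dark 15563 x 0.464 y -0.242 size 87 185 ang 3.7
dark 10249 x 0.491 y -0.126 size 178 69 ang 90.0
dark 1821 x 0.491 y -0.159 size 24 183 ang 1.0
dark 1851 x 0.491 y -0.092 size 184 25 ang 87.8
dark 15295 x 0.497 y 0.096 size 184 86 ang 88.4
dark 4880 x 0.673 y -0.323 size 134 51 ang 90.0
dark 10864 x 0.669 y -0.146 size 121 329 ang 80.2
```

View pics/rect0.png

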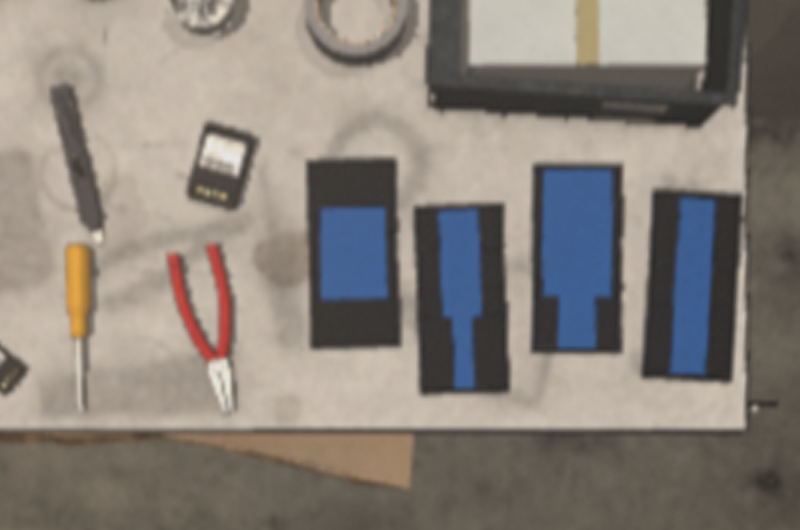

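The rectified view (1 mm/px, x=0.75−row/1000, y=0.45−col/1000) gives these poses:

| Item | Centre (px) | Yaw |
|---|---|---|
| Battery pack | (222,166) | −15° |
| Cutter | (80,163) | 12.5° |
| Screwdriver | (80,328), handle up | 2° |
| Pliers | (211,330), nose down | 12° |

All the wide cut-out ends face up. I'll add a planner and move over the tools for a wrist look.

```bash
cat >> h.py <<'E'
from scipy.spatial.transform import Rotation as Rn
def plan(x,y,z,psi):
    "turn first (tool frame), then shift in the turned tool frame"
    s=manip.sense();R=Rn.from_rotvec(s["tool_rot"])
    T=Rn.from_matrix(np.c_[[np.cos(k:=np.radians(psi)),np.sin(k),0],[np.sin(k),-np.cos(k),0],[0,0,-1]])
    t=(R.inv()*T).as_rotvec();d=T.inv().apply(np.array([x,y,z])-s["ee_pos"])
    print("turn",t.round(3),"rows %.1f"%(abs(t).max()/.12),"shift",d.round(4),"rows %.1f"%(np.linalg.norm(d)/.04),"t=%.1f"%s["time_s"])
E
python3 -c "
from h import *
plan(.44,.30,.40,0)"
```

```text
turn [ 0.002  0.    -0.255] rows 2.1 shift [0.2889 0.2806 0.0038] rows 10.1 t=0.1
```

```bash
python3 -m inch '{"translation":[[0,0,0],[0,0,0],[0,0,0],[0.024,0.0234,0],[0.024,0.0234,0],[0.024,0.0234,0],[0.024,0.0234,0],[0.024,0.0234,0],[0.024,0.0234,0],[0.024,0.0234,0],[0.024,0.0234,0],[0.024,0.0234,0],[0.024,0.0234,0],[0.024,0.0234,0],[0.024,0.0234,0],[0,0,0],[0,0,0],[0,0,0]],"turn":[[0,0,-0.085],[0,0,-0.085],[0,0,-0.085],[0,0,0],[0,0,0],[0,0,0],[0,0,0],[0,0,0],[0,0,0],[0,0,0],[0,0,0],[0,0,0],[0,0,0],[0,0,0],[0,0,0],[0,0,0],[0,0,0],[0,0,0]],"hand":[0.085,0.085,0.085,0.085,0.085,0.085,0.085,0.085,0.085,0.085,0.085,0.085,0.085,0.085,0.085,0.085,0.085,0.085]}' 40
python3 - <<'E'
from h import *
c=manip.get_calibration("wrist");p,d=manip.grab_frame("wrist")
cv2.imwrite("pics/w1.png",p[:,:,::-1]);np.savez("w1.npz",p=p,d=d)
print(np.array(c["extrinsics"]).round(3),np.array(c["intrinsics"]).round(1))
r=rect("wrist",p,0.015,0.30,0.72,0.14,0.47,1400,c)
cv2.imwrite("pics/w1r.png",r[:,:,::-1]); plan(.44,.30,.40,0)
E
```

```text
time_s: 1.6
ee_pos: [0.4392, 0.2999, 0.4043]
tool_rot: [3.141, -0.001, -0.001]
force: [-0.4, -0.4, 0.0]
gripper_width: 0.0851
grasp_force: 0.0
[[ 0.    -1.     0.002  0.299]
 [ 0.947 -0.    -0.321 -0.373]
 [ 0.321  0.002  0.947 -0.521]
 [ 0.     0.     0.     1.   ]] [[289.9   0.  320.9]
 [  0.  289.9 198. ]
 [  0.    0.    1. ]]
turn [0.    0.    0.001] rows 0.0 shift [0.0011 0.0003 0.0044] rows 0.1 t=1.6
```

View pics/w1r.png

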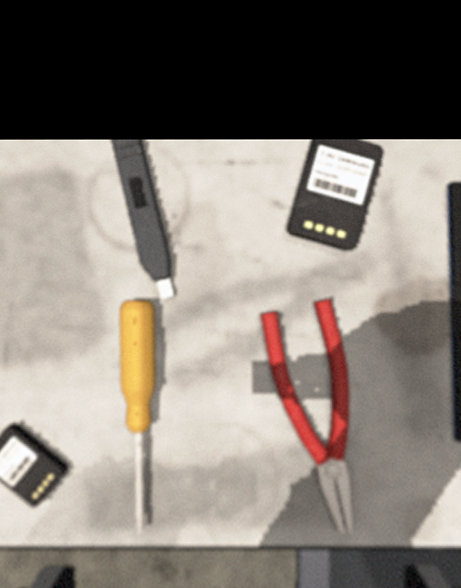

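The wrist view agrees with the top view to about 2 mm. The pliers run from grips (296,306) to nose (346,532), so their origin is (0.4207, 0.2407) at yaw 12.5°. The screwdriver's origin is (0.422, 0.370). I'll pick the pliers first.

```bash
python3 -c "
from h import *
plan(.4207,.2407,.174,12.5)"
```

```text
turn [ 0.     0.001 -0.217] rows 1.8 shift [-0.0307  0.0542  0.2304] rows 6.0 t=1.6
```

```bash
python3 -m inch '{"translation":[[0,0,0],[0,0,0],[-0.0153,0.0271,0],[-0.0153,0.0271,0],[0,0,0.04],[0,0,0.04],[0,0,0.04],[0,0,0.04],[0,0,0.03],[0,0,0.02],[0,0,0.01],[0,0,0.01],[0,0,0],[0,0,0],[0,0,0],[0,0,0],[0,0,0],[0,0,0],[0,0,0],[0,0,0]],"turn":[[0,0,-0.109],[0,0,-0.108],[0,0,0],[0,0,0],[0,0,0],[0,0,0],[0,0,0],[0,0,0],[0,0,0],[0,0,0],[0,0,0],[0,0,0],[0,0,0],[0,0,0],[0,0,0],[0,0,0],[0,0,0],[0,0,0],[0,0,0],[0,0,0]],"hand":[0.085,0.085,0.085,0.085,0.085,0.085,0.085,0.085,0.085,0.085,0.085,0.085,0.085,0.085,0.06,0.03,0.03,0.03,0.03,0.03]}' 40
python3 -c "
from h import *
plan(.4207,.2407,.174,12.5)"
```

```text
time_s: 3.32
ee_pos: [0.4213, 0.2408, 0.1763]
tool_rot: [-3.122, -0.341, -0.003]
force: [-2.6, -0.1, 4.4]
gripper_width: 0.0434
grasp_force: 39.3
turn [-0.001 -0.002 -0.001] rows 0.0 shift [-0.0006 -0.      0.0023] rows 0.1 t=3.3
```

```bash
python3 -m inch '{"translation":[[0,0,-0.01],[0,0,-0.03],[0,0,-0.04],[0,0,-0.03],[0,0,0],[0,0,0]],"turn":[[0,0,0],[0,0,0],[0,0,0],[0,0,0],[0,0,0],[0,0,0]],"hand":[0.03,0.03,0.03,0.03,0.03,0.03]}' 40
python3 - <<'E'
from h import *
p,d=manip.grab_frame("wrist");q,_=manip.grab_frame("scene")
cv2.imwrite("pics/w2.png",np.hstack([p[:,130:510],q[150:400,200:520].repeat(1,0) if 0 else cv2.resize(q[180:400,220:420],(380,400))])[:,:,::-1])
plan(.492,-.1275,.285,-.5)
E
```

```text
time_s: 3.82
ee_pos: [0.4212, 0.2405, 0.2869]
tool_rot: [-3.12, -0.34, -0.004]
force: [-0.9, 0.4, -3.9]
gripper_width: 0.0431
grasp_force: 40.8
turn [0.001 0.002 0.226] rows 1.9 shift [ 0.0745  0.3669 -0.0015] rows 9.4 t=3.9
```

View pics/w2.png

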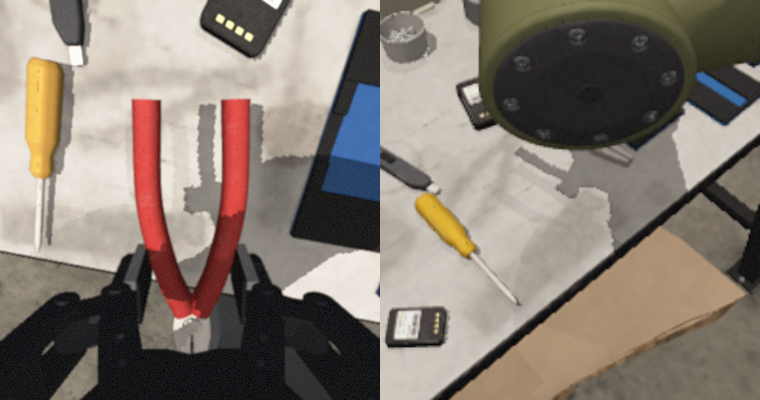

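The pliers are held and aligned with the tool, the grip ends at full-image (276,100) and (366,100). I'll deproject these to find where the pliers sit in the hand.

```bash
cat >> h.py <<'E'
def deproj(uv,d,c):
    "pixels (u,v) + depth along axis -> world"
    uv=np.atleast_2d(uv);K=np.array(c["intrinsics"]);E=np.array(c["extrinsics"])
    r=np.c_[uv,np.ones(len(uv))]@np.linalg.inv(K).T*np.reshape(d,(-1,1))*[1,-1,-1]
    return (r-E[:3,3])@E[:3,:3]
E
python3 - <<'E'
from h import *
s=manip.sense();c=manip.get_calibration("wrist");p,d=manip.grab_frame("wrist")
hsv=cv2.cvtColor(p,cv2.COLOR_RGB2HSV);m=(cv2.inRange(hsv,(0,150,60),(6,255,255))>0)|(cv2.inRange(hsv,(174,150,60),(180,255,255))>0)
m&=(d>0.1)&(d<0.6)
v,u=np.nonzero(m);P=deproj(np.c_[u,v],d[v,u],c)
T=Rn.from_rotvec(s["tool_rot"]).inv().apply(P-s["ee_pos"])
T=T[T[:,2]<.21]
print("tool-frame red x range",np.percentile(T[:,0],[0.5,99.5]).round(4))
for a in np.arange(0,.1,.01):
    k=T[abs(T[:,0]-a)<.003]
    if len(k):print("%.2f"%a,"y",k[:,1].min().round(4),k[:,1].max().round(4),"z",np.median(k[:,2]).round(4))
E
```

```text
tool-frame red x range [-0.0295  0.0805]
0.00 y -0.0209 0.0218 z 0.1609
0.01 y -0.0229 0.0237 z 0.161
0.02 y -0.0243 0.025 z 0.161
0.03 y -0.0257 0.0264 z 0.1611
0.04 y -0.0259 0.0269 z 0.1612
0.05 y -0.026 0.0264 z 0.1612
0.06 y -0.0256 0.0266 z 0.1614
0.07 y -0.0255 0.0257 z 0.1615
0.08 y -0.0248 0.0254 z 0.1614
```

The pliers sit centred in the hand, level, with the underside 0.177 m ahead of the TCP and the origin 2–3 mm behind it. Next I'll go above the tray.

```bash
python3 -m inch '{"translation":[[0,0,0],[0,0,0],[0.0038,0.01835,0],[0.0076,0.0367,0],[0.0076,0.0367,0],[0.0076,0.0367,0],[0.0076,0.0367,0],[0.0076,0.0367,0],[0.0076,0.0367,0],[0.0076,0.0367,0],[0.0076,0.0367,0],[0.0076,0.0367,0],[0.0038,0.01835,0],[0,0,0],[0,0,0]],"turn":[[0,0,0.113],[0,0,0.113],[0,0,0],[0,0,0],[0,0,0],[0,0,0],[0,0,0],[0,0,0],[0,0,0],[0,0,0],[0,0,0],[0,0,0],[0,0,0],[0,0,0],[0,0,0]],"hand":[0.03,0.03,0.03,0.03,0.03,0.03,0.03,0.03,0.03,0.03,0.03,0.03,0.03,0.03,0.03]}' 40
python3 - <<'E'
from h import *
s=manip.sense();c=manip.get_calibration("wrist");p,d=manip.grab_frame("wrist")
r=rect("wrist",p,0.010,0.38,0.68,-0.32,0.14,1500,c)
cv2.imwrite("pics/w3r.png",r[:,:,::-1])
plan(.494,-.1275,.181,-.5)
E
```

```text
time_s: 5.22
ee_pos: [0.4934, -0.1283, 0.2828]
tool_rot: [3.141, -0.018, -0.006]
force: [0.3, -0.6, -2.6]
gripper_width: 0.0435
grasp_force: 40.9
turn [ 0.     0.003 -0.001] rows 0.0 shift [0.0005 0.     0.1022] rows 2.6 t=5.3
```

View pics/w3r.png

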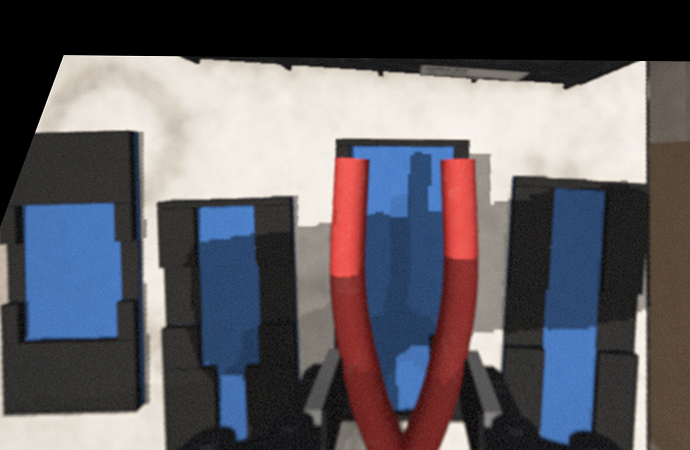

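The tray's top edge is at row 140 with side edges at cols 336 and 470, so its centre is (0.4917, −0.1287), under the pliers. The finger gap crosses the whole slab. I'll lower and release.

```bash
python3 -m inch '{"translation":[[0,0,0.03],[0,0,0.03],[0,0,0.02],[0,0,0.01],[0,0,0.006],[0,0,0.004],[0,0,0.0],[0,0,0],[0,0,0],[0,0,0],[0,0,0],[0,0,-0.01],[0,0,-0.03],[0,0,-0.04],[0,0,-0.04],[0,0,-0.04],[0,0,-0.04],[0,0,0],[0,0,0]],"turn":[[0,0,0],[0,0,0],[0,0,0],[0,0,0],[0,0,0],[0,0,0],[0,0,0],[0,0,0],[0,0,0],[0,0,0],[0,0,0],[0,0,0],[0,0,0],[0,0,0],[0,0,0],[0,0,0],[0,0,0],[0,0,0],[0,0,0]],"hand":[0.03,0.03,0.03,0.03,0.03,0.03,0.03,0.085,0.085,0.085,0.085,0.085,0.085,0.085,0.085,0.085,0.085,0.085,0.085]}' 40
python3 - <<'E'
from h import *
s=manip.sense();c=manip.get_calibration("wrist");p,d=manip.grab_frame("wrist")
r=rect("wrist",p,0.015,0.37,0.68,-0.32,0.14,1500,c)
cv2.imwrite("pics/w4r.png",r[:,:,::-1])
np.savez("w4.npz",p=p,d=d)
for a in range(430,600,20):
    uv=proj("wrist",[[a/1000,-.128+k,.014] for k in np.arange(-.04,.0401,.008)],c).round().astype(int)
    ok=(uv[:,1]<400)&(uv[:,1]>=0)
    if ok.all(): print(a,(deproj(uv,d[uv[:,1],uv[:,0]],c)[:,2]*1000).round(0).astype(int))
plan(.452,.371,.25,1.7)
E
```

```text
time_s: 6.85
ee_pos: [0.4938, -0.1275, 0.389]
tool_rot: [-3.142, 0.014, -0.011]
force: [0.0, -0.8, -1.4]
gripper_width: 0.0851
grasp_force: 0.0
430 [ 9  8 10  3 15 15 15  4 10 10  9]
450 [10  9 10  4 17 18 18  3  9 10 10]
470 [ 9  4  4  3 19 16 20  4  2  3 10]
490 [ 4  4  4 20 17  3 15 19  5  3  3]
510 [ 4  4 19 19  3  3  2 20 17  3  5]
530 [10  5 20 18  5  4  4 17 21  3  8]
550 [11  3 20 18  4  2  5 18 20  5 10]
570 [10  4 19 17  4  3  2 19 19  4 10]
590 [-1 -1  1  1  0 -1  0  0  0  0 -1]
turn [-0.    -0.003 -0.039] rows 0.3 shift [-0.0269 -0.4993  0.1364] rows 13.0 t=6.9
```

View pics/w4r.png

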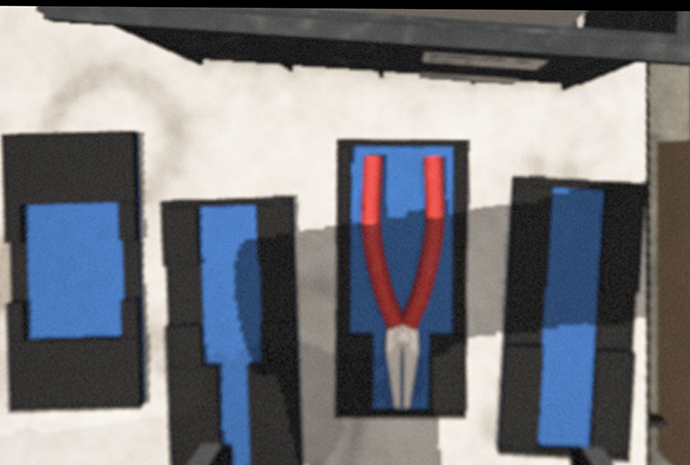

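The pliers lie flat in their cut-out: the grip tops read 20 mm, which is 4 + 16. Next is the screwdriver.

```bash
python3 -m inch '{"translation":[[0,0,0],[-0.0019,-0.0357,0],[-0.0019,-0.0357,0],[-0.0019,-0.0357,0],[-0.0019,-0.0357,0],[-0.0019,-0.0357,0],[-0.0019,-0.0357,0],[-0.0019,-0.0357,0],[-0.0019,-0.0357,0],[-0.0019,-0.0357,0],[-0.0019,-0.0357,0],[-0.0019,-0.0357,0],[-0.0019,-0.0357,0],[-0.0019,-0.0357,0],[-0.0019,-0.0357,0],[0,0,0.034],[0,0,0.034],[0,0,0.034],[0,0,0.034],[0,0,0]],"turn":[[0,0,-0.039],[0,0,0],[0,0,0],[0,0,0],[0,0,0],[0,0,0],[0,0,0],[0,0,0],[0,0,0],[0,0,0],[0,0,0],[0,0,0],[0,0,0],[0,0,0],[0,0,0],[0,0,0],[0,0,0],[0,0,0],[0,0,0],[0,0,0]],"hand":[0.085,0.085,0.085,0.085,0.085,0.085,0.085,0.085,0.085,0.085,0.085,0.085,0.085,0.085,0.085,0.085,0.085,0.085,0.085,0.085]}' 40
python3 -c "
from h import *
plan(.452,.371,.175,1.7)"
```

```text
time_s: 8.57
ee_pos: [0.4502, 0.3696, 0.2391]
tool_rot: [3.131, 0.046, -0.017]
force: [-0.6, -0.7, -1.5]
gripper_width: 0.0847
grasp_force: 0.0
turn [ 0.01   0.011 -0.   ] rows 0.1 shift [ 0.0019 -0.0014  0.0641] rows 1.6 t=8.6
```

```bash
python3 -m inch '{"translation":[[0.002,-0.0014,0],[0,0,0.02],[0,0,0.02],[0,0,0.014],[0,0,0.01],[0,0,0],[0,0,0],[0,0,0],[0,0,0],[0,0,0],[0,0,0],[0,0,0],[0,0,0]],"turn":[[0.01,0.011,0],[0,0,0],[0,0,0],[0,0,0],[0,0,0],[0,0,0],[0,0,0],[0,0,0],[0,0,0],[0,0,0],[0,0,0],[0,0,0],[0,0,0]],"hand":[0.085,0.085,0.085,0.085,0.085,0.085,0.05,0.01,0.01,0.01,0.01,0.01,0.01]}' 40
python3 -c "
from h import *
plan(.452,.371,.175,1.7)"
```

```text
time_s: 9.65
ee_pos: [0.455, 0.3739, 0.1857]
tool_rot: [-3.13, -0.048, -0.019]
force: [-2.3, -0.1, 5.2]
gripper_width: 0.0249
grasp_force: 40.1
turn [-0.011 -0.012  0.001] rows 0.1 shift [-0.0031  0.0028  0.0107] rows 0.3 t=9.7
```

The previous reading was taken before the arm settled, so the grasp is about 10 mm high. I'll regrip lower, with settling rows.

```bash
python3 -m inch '{"translation":[[0,0,0],[0,0,0],[0,0,0],[-0.003,0.0028,0],[0,0,0],[0,0,0.005],[0,0,0.005],[0,0,0],[0,0,0],[0,0,0]],"turn":[[0,0,0],[0,0,0],[0,0,0],[-0.01,-0.011,0],[0,0,0],[0,0,0],[0,0,0],[0,0,0],[0,0,0],[0,0,0]],"hand":[0.06,0.06,0.06,0.06,0.06,0.06,0.06,0.06,0.06,0.06]}' 40
python3 -c "
from h import *
plan(.452,.371,.175,1.7)"
```

```text
time_s: 10.48
ee_pos: [0.4519, 0.3707, 0.1745]
tool_rot: [3.141, 0.047, -0.0]
force: [-1.0, 0.6, 0.3]
gripper_width: 0.06
grasp_force: 0.0
turn [0.    0.    0.001] rows 0.0 shift [ 0.0001 -0.0003 -0.0005] rows 0.0 t=10.5
```

```bash
python3 -m inch '{"translation":[[0,0,0],[0,0,0],[0,0,0],[0,0,0],[0,0,0],[0,0,-0.01],[0,0,-0.03],[0,0,-0.04],[0,0,-0.03],[0,0,0],[0,0,0],[0,0,0]],"turn":[[0,0,0],[0,0,0],[0,0,0],[0,0,0],[0,0,0],[0,0,0],[0,0,0],[0,0,0],[0,0,0],[0,0,0],[0,0,0],[0,0,0]],"hand":[0.01,0.01,0.01,0.01,0.01,0.01,0.01,0.01,0.01,0.01,0.01,0.01]}' 40
cat >> h.py <<'E'
def inhand(lo,hi,zmax=.215,xs=np.arange(-.09,.1,.015)):
    "extent of a coloured thing in the hand, in the tool frame"
    s=manip.sense();c=manip.get_calibration("wrist");p,d=manip.grab_frame("wrist")
    m=(cv2.inRange(cv2.cvtColor(p,cv2.COLOR_RGB2HSV),lo,hi)>0)&(d>.05)
    v,u=np.nonzero(m);T=Rn.from_rotvec(s["tool_rot"]).inv().apply(deproj(np.c_[u,v],d[v,u],c)-s["ee_pos"])
    T=T[(T[:,2]<zmax)&(abs(T[:,1])<.06)];print("x",np.percentile(T[:,0],[.5,99.5]).round(4))
    for a in xs:
        k=T[abs(T[:,0]-a)<.003]
        if len(k)>3:print("%.3f"%a,"y",np.percentile(k[:,1],[2,98]).round(4),"z top %.4f"%np.percentile(k[:,2],5))
    return p
E
python3 - <<'E'
from h import *
inhand((12,110,80),(28,255,255))
plan(.482,-.011,.285,1.7)
E
```

```text
time_s: 11.48
ee_pos: [0.4516, 0.3705, 0.2841]
tool_rot: [3.141, 0.047, -0.002]
force: [-0.6, -0.5, -1.7]
gripper_width: 0.0253
grasp_force: 39.5
x [-0.0354  0.0538]
-0.030 y [-0.008   0.0094] z top 0.1531
-0.015 y [-0.0066  0.0093] z top 0.1516
0.000 y [-0.0102  0.0122] z top 0.1494
0.015 y [-0.0109  0.0122] z top 0.1494
0.030 y [-0.0106  0.0125] z top 0.1493
0.045 y [-0.0107  0.0125] z top 0.1494
turn [0.002 0.002 0.   ] rows 0.0 shift [ 0.0191  0.3821 -0.0018] rows 9.6 t=11.5
```

Held level, with the origin 30 mm behind the grasp as intended. Now over the screwdriver tray.

```bash
python3 -m inch '{"translation":[[0.001,0.0197,0],[0.0019,0.0382,0],[0.0019,0.0382,0],[0.0019,0.0382,0],[0.0019,0.0382,0],[0.0019,0.0382,0],[0.0019,0.0382,0],[0.0019,0.0382,0],[0.0019,0.0382,0],[0.0019,0.0382,0],[0.001,0.0186,0],[0,0,0],[0,0,0],[0,0,0]],"turn":[[0,0,0],[0,0,0],[0,0,0],[0,0,0],[0,0,0],[0,0,0],[0,0,0],[0,0,0],[0,0,0],[0,0,0],[0,0,0],[0,0,0],[0,0,0],[0,0,0]],"hand":[0.01,0.01,0.01,0.01,0.01,0.01,0.01,0.01,0.01,0.01,0.01,0.01,0.01,0.01]}' 40
python3 - <<'E'
from h import *
c=manip.get_calibration("wrist");p,d=manip.grab_frame("wrist")
r=rect("wrist",p,0.010,0.40,0.64,-0.14,0.16,2000,c)
cv2.imwrite("pics/w5r.png",r[:,:,::-1])
plan(.4815,-.0115,.180,1.8)
E
```

```text
time_s: 12.7
ee_pos: [0.4823, -0.0105, 0.2836]
tool_rot: [3.141, 0.047, -0.003]
force: [-0.4, 0.0, -1.6]
gripper_width: 0.0251
grasp_force: 39.6
turn [ 0.     0.001 -0.001] rows 0.0 shift [-0.0009  0.0014  0.1039] rows 2.6 t=12.8
```

View pics/w5r.png

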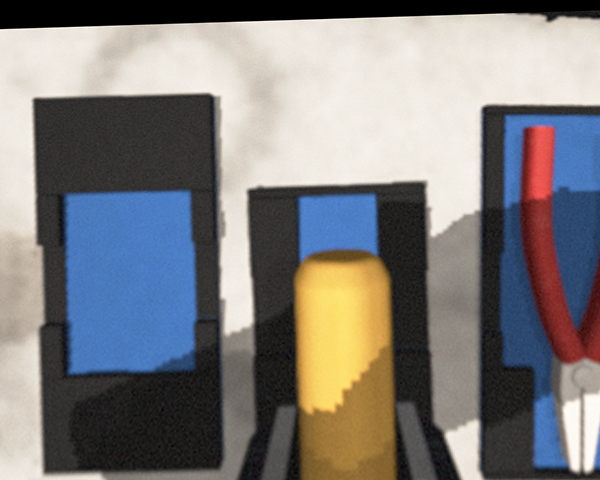

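The screwdriver tray's top edge runs (248,187)–(427,183), so its centre is (0.4525, −0.012) and the current position is right. The battery tray's corners give (0.4985, 0.0957) at 1.5°. I'll lower and release.

```bash
python3 -m inch '{"translation":[[0,0,0.03],[0,0,0.03],[0,0,0.02],[0,0,0.012],[0,0,0.007],[0,0,0.004],[0,0,0.0],[0,0,0],[0,0,0],[0,0,0],[0,0,0],[0,0,0],[0,0,-0.01],[0,0,-0.03],[0,0,-0.04],[0,0,-0.04],[0,0,0],[0,0,0],[0,0,0]],"turn":[[0,0,0],[0,0,0],[0,0,0],[0,0,0],[0,0,0],[0,0,0],[0,0,0],[0,0,0],[0,0,0],[0,0,0],[0,0,0],[0,0,0],[0,0,0],[0,0,0],[0,0,0],[0,0,0],[0,0,0],[0,0,0],[0,0,0]],"hand":[0.01,0.01,0.01,0.01,0.01,0.01,0.01,0.01,0.04,0.06,0.06,0.06,0.06,0.06,0.06,0.06,0.06,0.06,0.06]}' 40
python3 - <<'E'
from h import *
s=manip.sense();c=manip.get_calibration("wrist");p,d=manip.grab_frame("wrist")
cv2.imwrite("pics/w6.png",p[:,:,::-1])
for a in range(430,550,15):
    uv=proj("wrist",[[a/1000,-.012+k,.014] for k in np.arange(-.04,.0401,.008)],c).round().astype(int)
    ok=(uv[:,1]<400)&(uv[:,1]>=0)
    if ok.all(): print(a,(deproj(uv,d[uv[:,1],uv[:,0]],c)[:,2]*1000).round(0).astype(int))
plan(.582,.227,.30,-15.2)
E
```

```text
time_s: 14.33
ee_pos: [0.4824, -0.0107, 0.3021]
tool_rot: [-3.141, -0.047, -0.001]
force: [-0.5, 0.0, -0.3]
gripper_width: 0.06
grasp_force: 0.0
430 [10 10  9  9  2 19  4 10 10 10 10]
445 [11  9 10  3 21 26 22  4 10 10 10]
460 [10 10  9  4 20 26 22  4  9  9  9]
475 [ 5  4  4  4 26 29 28  4  5  5  5]
490 [ 5  2  6  3 24 29 27  4  4  5  4]
505 [ 9 10  9  5 23 30 29  3 10 10 10]
520 [10 10  9  7 24 31 28  5 10 11  9]
535 [ 10   9   9   7   3  26  25 271   9  10   9]
turn [0.    0.001 0.295] rows 2.5 shift [ 0.0339 -0.2555  0.0012] rows 6.4 t=14.4
```

View pics/w6.png

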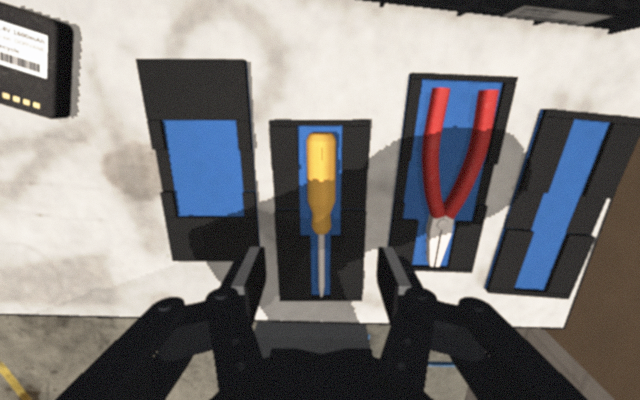

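The screwdriver is down in its cut-out at (320,215), its top reading about 30 mm (4 + 26). Next is the battery pack.

```bash
python3 -m inch '{"translation":[[0,0,0],[0,0,0],[0,0,0],[0.0045,-0.034,0],[0.0045,-0.034,0],[0.0045,-0.034,0],[0.0045,-0.034,0],[0.0045,-0.034,0],[0.0045,-0.034,0],[0.0045,-0.034,0],[0.0024,-0.0175,0],[0,0,0],[0,0,0],[0,0,0]],"turn":[[0,0,0.098],[0,0,0.098],[0,0,0.099],[0,0,0],[0,0,0],[0,0,0],[0,0,0],[0,0,0],[0,0,0],[0,0,0],[0,0,0],[0,0,0],[0,0,0],[0,0,0]],"hand":[0.085,0.085,0.085,0.085,0.085,0.085,0.085,0.085,0.085,0.085,0.085,0.085,0.085,0.085]}' 40
python3 - <<'E'
from h import *
c=manip.get_calibration("wrist");p,d=manip.grab_frame("wrist")
r=rect("wrist",p,0.020,0.50,0.70,0.12,0.44,2000,c)
cv2.imwrite("pics/w7r.png",r[:,:,::-1])
plan(.582,.227,.172,-15.2)
E
```

```text
time_s: 15.55
ee_pos: [0.5819, 0.2267, 0.3005]
tool_rot: [3.112, -0.415, -0.002]
force: [0.3, -1.1, 0.9]
gripper_width: 0.0848
grasp_force: 0.0
turn [0.001 0.001 0.   ] rows 0.0 shift [-0.     -0.0006  0.129 ] rows 3.2 t=15.6
```

View pics/w7r.png

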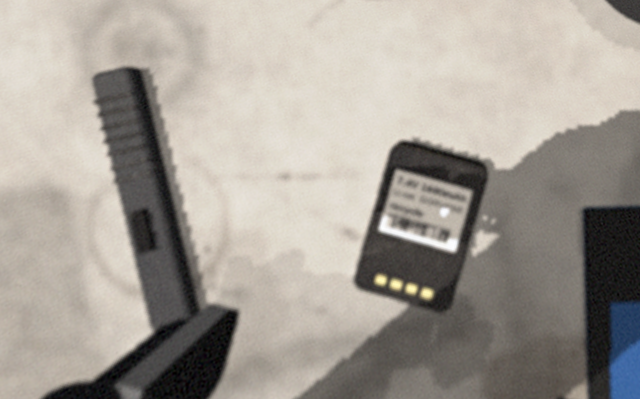

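The pack's corners are (398,142), (488,165), (444,310) and (356,288), giving centre (0.587, 0.229) and yaw −16°. The cutter lies clear of the fingers. I'll descend and grasp.

```bash
python3 -m inch '{"translation":[[0.003,-0.002,0.03],[0,0,0.04],[0,0,0.03],[0,0,0.02],[0,0,0.008],[0,0,0],[0,0,0],[0,0,0],[0,0,0],[0,0,0],[0,0,0],[0,0,0],[0,0,-0.01],[0,0,-0.03],[0,0,-0.04],[0,0,-0.03],[0,0,0],[0,0,0],[0,0,0]],"turn":[[0,0,0.014],[0,0,0],[0,0,0],[0,0,0],[0,0,0],[0,0,0],[0,0,0],[0,0,0],[0,0,0],[0,0,0],[0,0,0],[0,0,0],[0,0,0],[0,0,0],[0,0,0],[0,0,0],[0,0,0],[0,0,0],[0,0,0]],"hand":[0.085,0.085,0.085,0.085,0.085,0.085,0.085,0.06,0.04,0.04,0.04,0.04,0.04,0.04,0.04,0.04,0.04,0.04,0.04]}' 40
python3 - <<'E'
from h import *
p=inhand((0,0,0),(180,255,255),zmax=.19)
cv2.imwrite("pics/w8.png",p[:,:,::-1])
plan(.4985,.0957,.285,1.5)
E
```

```text
time_s: 17.18
ee_pos: [0.5851, 0.2281, 0.283]
tool_rot: [3.111, -0.437, -0.002]
force: [-1.2, -0.1, -1.6]
gripper_width: 0.0512
grasp_force: 43.3
x [-0.038   0.0369]
-0.030 y [-0.0239  0.0252] z top 0.1564
-0.015 y [-0.048   0.0495] z top 0.1045
0.000 y [-0.0507  0.0523] z top 0.0929
0.015 y [-0.0287  0.0312] z top 0.0805
0.030 y [-0.0237  0.0253] z top 0.1565
turn [ 0.001  0.002 -0.305] rows 2.5 shift [-0.09    0.1301 -0.003 ] rows 4.0 t=17.2
```

View pics/w8.png

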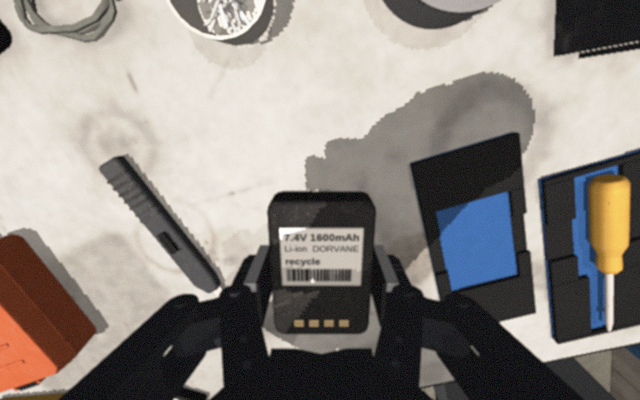

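The pack is held level and centred (±38 mm about the tool), with its underside 0.1765 m ahead of the TCP. I'll carry it to its tray.

```bash
python3 -m inch '{"translation":[[0,0,0],[0,0,0],[0,0,0],[-0.018,0.026,0],[-0.018,0.026,0],[-0.018,0.026,0],[-0.018,0.026,0],[-0.018,0.0261,0],[0,0,0],[0,0,0],[0,0,0]],"turn":[[0,0,-0.102],[0,0,-0.102],[0,0,-0.101],[0,0,0],[0,0,0],[0,0,0],[0,0,0],[0,0,0],[0,0,0],[0,0,0],[0,0,0]],"hand":[0.04,0.04,0.04,0.04,0.04,0.04,0.04,0.04,0.04,0.04,0.04]}' 40
python3 -c "
from h import *
plan(.4985,.0957,.181,1.5)"
```

```text
time_s: 18.15
ee_pos: [0.4989, 0.0958, 0.2828]
tool_rot: [3.141, 0.041, -0.002]
force: [-0.4, 0.3, -1.9]
gripper_width: 0.0511
grasp_force: 43.2
turn [ 0.001  0.001 -0.   ] rows 0.0 shift [-4.000e-04  1.000e-04  1.018e-01] rows 2.5 t=18.1
```

```bash
python3 -m inch '{"translation":[[0,0,0.03],[0,0,0.03],[0,0,0.02],[0,0,0.012],[0,0,0.006],[0,0,0.004],[0,0,0.0],[0,0,0],[0,0,0],[0,0,0],[0,0,0],[0,0,0],[0,0,-0.01],[0,0,-0.03],[0,0,-0.04],[0,0,-0.04],[0,0,0],[0,0,0],[0,0,0]],"turn":[[0,0,0],[0,0,0],[0,0,0],[0,0,0],[0,0,0],[0,0,0],[0,0,0],[0,0,0],[0,0,0],[0,0,0],[0,0,0],[0,0,0],[0,0,0],[0,0,0],[0,0,0],[0,0,0],[0,0,0],[0,0,0],[0,0,0]],"hand":[0.04,0.04,0.04,0.04,0.04,0.04,0.04,0.04,0.06,0.075,0.075,0.075,0.075,0.075,0.075,0.075,0.075,0.075,0.075]}' 40
python3 - <<'E'
from h import *
c=manip.get_calibration("wrist");p,d=manip.grab_frame("wrist")
for a in range(445,555,9):
    uv=proj("wrist",[[a/1000,.0957+k,.02] for k in np.arange(-.048,.0481,.008)],c).round().astype(int)
    if (uv[:,1]<400).all(): print(a,(deproj(uv,d[uv[:,1],uv[:,0]],c)[:,2]*1000).round(0).astype(int))
plan(.587,.370,.30,12.8)
E
```

```text
time_s: 19.73
ee_pos: [0.4988, 0.0958, 0.3022]
tool_rot: [-3.141, -0.041, -0.001]
force: [0.0, 0.8, -0.8]
gripper_width: 0.0754
grasp_force: 0.0
445 [ 0 10 10 10 11  8  9 10  8  9  9  9  0]
454 [ 1 10 10 10  9 10 11 10 10  9  9  9 -1]
463 [ 0 10  8 22 22 23 23 23 22 23  3 10 -1]
472 [ 0 11 10 23 23 23 23 24 23 23  4 10 -1]
481 [ 0 10 10 22 22 24 23 24 24 23  4  8 -1]
490 [ 1  3  4 23 22 23 23 24 22 22  5  6 -1]
499 [ 0  5  5 22 23 23 24 23 22 22  3  4 -1]
508 [-1  4  4 24 21 23 24 23 24 22  4  4  1]
517 [-1 -1  4 21 22 24 22 24 23 22  3  4 -1]
526 [-1  0 10 23 22 22 22 22 22 23  3  9  0]
535 [ 0  8 10  2 22 21 22 20 21 18  5 11  0]
544 [ 0  0 10  5  5  4  4  3  4  5  3  9 -1]
553 [-1  0  9 10  9  9  8 11 10  9  9 10 -1]
turn [ 0.     0.001 -0.197] rows 1.6 shift [ 0.1469 -0.2479  0.0012] rows 7.2 t=19.8
```

The pack lies flat in its tray (top 23 mm all over). Last is the cutter, with a close look first.

```bash
python3 -m inch '{"translation":[[0,0,0],[0,0,0],[0.0187,-0.0315,0],[0.0187,-0.0315,0],[0.0187,-0.0315,0],[0.0187,-0.0315,0],[0.0187,-0.0315,0],[0.0187,-0.0315,0],[0.0187,-0.0315,0],[0.0187,-0.0315,0],[0,0,0],[0,0,0],[0,0,0]],"turn":[[0,0,-0.099],[0,0,-0.098],[0,0,0],[0,0,0],[0,0,0],[0,0,0],[0,0,0],[0,0,0],[0,0,0],[0,0,0],[0,0,0],[0,0,0],[0,0,0]],"hand":[0.06,0.06,0.06,0.06,0.06,0.06,0.06,0.06,0.06,0.06,0.06,0.06,0.06]}' 40
python3 - <<'E'
from h import *
c=manip.get_calibration("wrist");p,d=manip.grab_frame("wrist")
r=rect("wrist",p,0.014,0.49,0.69,0.27,0.47,2400,c)
cv2.imwrite("pics/w9r.png",r[:,:,::-1])
plan(.587,.370,.175,12.8)
E
```

```text
time_s: 20.87
ee_pos: [0.589, 0.3746, 0.2999]
tool_rot: [3.12, 0.35, -0.003]
force: [-0.3, -0.7, 0.4]
gripper_width: 0.0602
grasp_force: 0.0
turn [ 0.001  0.001 -0.001] rows 0.0 shift [-0.0028  0.0035  0.126 ] rows 3.2 t=20.9
```

View pics/w9r.png

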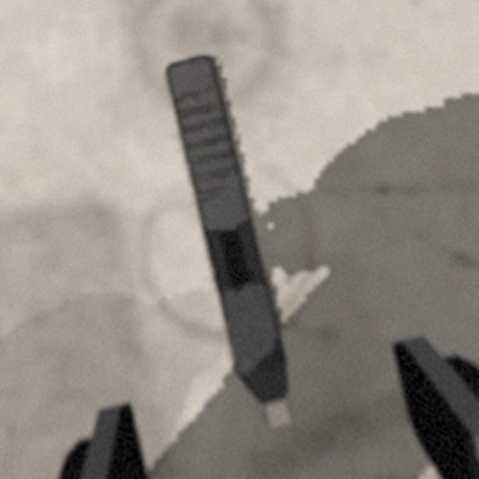

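The cutter runs from handle end (190,62) to blade tip (279,425), so its centre is about (0.587, 0.372) at yaw 13.5°.

```bash
python3 -m inch '{"translation":[[-0.002,0.002,0.03],[0,0,0.04],[0,0,0.03],[0,0,0.018],[0,0,0.008],[0,0,0],[0,0,0],[0,0,0],[0,0,0],[0,0,0],[0,0,0],[0,0,0],[0,0,-0.01],[0,0,-0.03],[0,0,-0.04],[0,0,-0.03],[0,0,0],[0,0,0],[0,0,0]],"turn":[[0,0,-0.012],[0,0,0],[0,0,0],[0,0,0],[0,0,0],[0,0,0],[0,0,0],[0,0,0],[0,0,0],[0,0,0],[0,0,0],[0,0,0],[0,0,0],[0,0,0],[0,0,0],[0,0,0],[0,0,0],[0,0,0],[0,0,0]],"hand":[0.06,0.06,0.06,0.06,0.06,0.06,0.06,0.04,0.01,0.01,0.01,0.01,0.01,0.01,0.01,0.01,0.01,0.01,0.01]}' 40
python3 - <<'E'
from h import *
inhand((0,0,0),(180,255,255),zmax=.19)
plan(.4645,-.242,.285,-3.4)
E
```

```text
time_s: 22.5
ee_pos: [0.5873, 0.3722, 0.285]
tool_rot: [3.12, 0.368, -0.002]
force: [-0.0, 1.1, -2.3]
gripper_width: 0.0201
grasp_force: 40.1
x [-0.0546  0.0772]
-0.060 y [-0.008   0.0099] z top 0.1637
-0.045 y [-0.0101  0.0108] z top 0.1636
-0.030 y [-0.0103  0.0105] z top 0.1636
-0.015 y [-0.0405  0.0406] z top 0.1024
0.000 y [-0.0456  0.0458] z top 0.0915
0.015 y [-0.0207  0.0209] z top 0.0799
0.030 y [-0.01    0.0102] z top 0.1634
0.045 y [-0.0101  0.0101] z top 0.1633
0.060 y [-0.0103  0.01  ] z top 0.1634
0.075 y [-0.0101  0.0097] z top 0.1638
turn [0.001 0.002 0.294] rows 2.5 shift [-0.0861  0.6203 -0.001 ] rows 15.7 t=22.6
```

The cutter is held level and its origin is about 3 mm behind the grasp. I'll carry it to its tray.

```bash
python3 -m inch '{"translation":[[0,0,0],[0,0,0],[0,0,0],[-0.0049,0.0365,0],[-0.0049,0.0365,0],[-0.0049,0.0365,0],[-0.0049,0.0365,0],[-0.0049,0.0365,0],[-0.0049,0.0365,0],[-0.0049,0.0365,0],[-0.0049,0.0365,0],[-0.0049,0.0365,0],[-0.0049,0.0365,0],[-0.0049,0.0365,0],[-0.0049,0.0365,0],[-0.0049,0.0365,0],[-0.0049,0.0365,0],[-0.0049,0.0365,0],[-0.0049,0.0365,0],[-0.0049,0.0365,0]],"turn":[[0,0,0.098],[0,0,0.098],[0,0,0.098],[0,0,0],[0,0,0],[0,0,0],[0,0,0],[0,0,0],[0,0,0],[0,0,0],[0,0,0],[0,0,0],[0,0,0],[0,0,0],[0,0,0],[0,0,0],[0,0,0],[0,0,0],[0,0,0],[0,0,0]],"hand":[0.01,0.01,0.01,0.01,0.01,0.01,0.01,0.01,0.01,0.01,0.01,0.01,0.01,0.01,0.01,0.01,0.01,0.01,0.01,0.01]}' 40
python3 -m inch '{"translation":[[0,0,0],[0,0,0],[0,0,0],[0,0,0]],"turn":[[0,0,0],[0,0,0],[0,0,0],[0,0,0]],"hand":[0.01,0.01,0.01,0.01]}' 40
python3 - <<'E'
from h import *
c=manip.get_calibration("wrist");p,d=manip.grab_frame("wrist")
r=rect("wrist",p,0.010,0.40,0.60,-0.36,-0.06,2400,c)
cv2.imwrite("pics/w10r.png",r[:,:,::-1])
plan(.4675,-.242,.182,-3.4)
E
```

```text
time_s: 24.22
ee_pos: [0.4668, -0.2438, 0.2843]
tool_rot: [-3.14, 0.092, 0.004]
force: [1.5, 0.4, -0.7]
gripper_width: 0.0202
grasp_force: 40.1
time_s: 24.55
ee_pos: [0.468, -0.2415, 0.2849]
tool_rot: [-3.14, 0.091, 0.002]
force: [0.7, -0.0, -0.4]
gripper_width: 0.0201
grasp_force: 40.1
turn [-0.     0.001  0.002] rows 0.0 shift [-0.0006  0.0007  0.1032] rows 2.6 t=24.6
```

View pics/w10r.png

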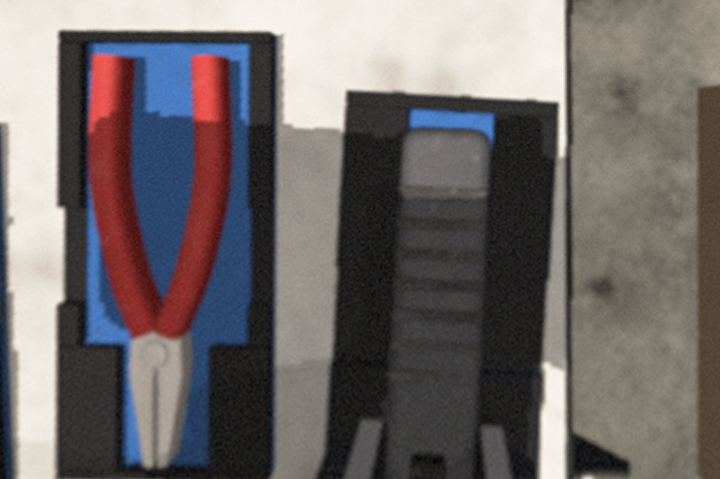

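The tray's top edge runs (347,92)–(558,103), so its centre is (0.4645, −0.243) and the arm is within 1–2 mm of that. I'll lower and release.

```bash
python3 -m inch '{"translation":[[0,0.001,0.03],[0,0,0.03],[0,0,0.02],[0,0,0.012],[0,0,0.007],[0,0,0.004],[0,0,0.0],[0,0,0],[0,0,0],[0,0,0],[0,0,0],[0,0,0],[0,0,-0.01],[0,0,-0.03],[0,0,-0.04],[0,0,-0.04],[0,0,-0.03],[0,0,0],[0,0,0],[0,0,0]],"turn":[[0,0,0],[0,0,0],[0,0,0],[0,0,0],[0,0,0],[0,0,0],[0,0,0],[0,0,0],[0,0,0],[0,0,0],[0,0,0],[0,0,0],[0,0,0],[0,0,0],[0,0,0],[0,0,0],[0,0,0],[0,0,0],[0,0,0],[0,0,0]],"hand":[0.01,0.01,0.01,0.01,0.01,0.01,0.01,0.01,0.03,0.05,0.05,0.05,0.05,0.05,0.05,0.05,0.05,0.05,0.05,0.05]}' 40
python3 -m inch '{"translation":[[-0.02,-0.03,-0.01],[-0.02,-0.03,-0.01],[-0.02,-0.03,-0.01],[-0.02,-0.03,-0.01],[0,0,0],[0,0,0],[0,0,0]],"turn":[[0,0,0],[0,0,0],[0,0,0],[0,0,0],[0,0,0],[0,0,0],[0,0,0]],"hand":[0.05,0.05,0.05,0.05,0.05,0.05,0.05]}'
python3 - <<'E'
from h import *
c=manip.get_calibration("wrist");p,d=manip.grab_frame("wrist")
r=rect("wrist",p,0.012,0.33,0.60,-0.31,0.16,1700,c)
cv2.imwrite("pics/w11r.png",r[:,:,::-1])
def prof(nm,cx,cy,psi,ys):
    k=np.radians(psi);o=[]
    for t in ys:
        q=[]
        for lat in(-.006,-.003,0,.003,.006):
            q.append([cx+t*np.cos(k)-lat*np.sin(k),cy+t*np.sin(k)+lat*np.cos(k),.02])
        uv=proj("wrist",q,c).round().astype(int)
        o.append(round(float(deproj(uv,d[uv[:,1],uv[:,0]],c)[:,2].mean()*1000),1) if ((uv>=0)&(uv<[640,400])).all() else None)
    print(nm,o)
prof("cutter",.4645,-.243,-3.4,np.arange(-.09,.091,.015))
prof("screwdriver",.4525,-.012,1.8,np.arange(-.09,.091,.015))
prof("battery",.4985,.0957,1.5,np.arange(-.06,.061,.01))
E
```

```text
time_s: 26.27
ee_pos: [0.4677, -0.2431, 0.3327]
tool_rot: [-3.14, 0.092, -0.0]
force: [-0.7, 1.2, -0.7]
gripper_width: 0.0499
grasp_force: 0.0
time_s: 26.85
ee_pos: [0.3951, -0.1186, 0.3717]
tool_rot: [3.14, -0.091, -0.002]
force: [0.4, 0.4, -0.8]
gripper_width: 0.0499
grasp_force: 0.0
cutter [9.9, 8.3, 16.8, 17.4, 17.0, 17.4, 19.7, 17.2, 17.4, 17.4, 17.4, 17.5, 10.1]
screwdriver [9.6, 10.0, 10.3, 10.9, 10.4, 9.8, 24.2, 25.6, 90.1, 28.0, 27.6, 28.3, 9.8]
battery [9.3, 9.4, 21.4, 22.2, 22.1, 22.5, 22.6, 22.4, 22.6, 22.6, 3.0, 9.1, 9.8]
```

View pics/w11r.png

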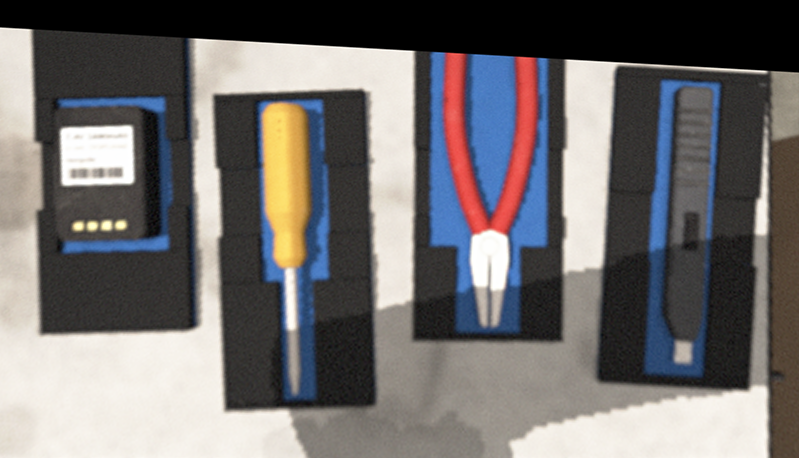

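All four tools lie in their cut-outs: pack at (105,170), screwdriver at (290,240), pliers at (490,190) and cutter at (688,225). The height profiles are level. Handing in.

```bash
python3 -c "
from plant import manip
print(manip.hand_in())"
```

```text
the job is handed in; nothing more can be done
None
```

The pliers, screwdriver, cutter and battery pack each lie flat and released in their own trays, and the job was handed in at about 27 s; the tape roll and screw tub were not touched, and no verdict came back.

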